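Set the large dividing table to its index pin

TASK

Two dividing tables for spacing eyelets stand on the hatter's bench. On the larger one, turn the wooden handle until the pointer points straight at the upright round pin on the rim of its base (not at the flat bolt head on the same rim), then let go. Leave the smaller table set as it is.

Things in the scene. Friction and masses are not known exactly. Their poses are not given: they have to be found in the camera images.
- large_handle (a point): Wooden bar handle across the larger table's graduated plate (102 mm across, top at 26 mm; dark fixed base 136 mm across, 14 mm high). Bar 16 mm thick, from 30 mm behind to 14 mm ahead of the turning axis, sides free 32 to 70 mm above the bench. Point on the vertical axis, 56 mm up; x along the bar to the pointer, z up. Turns either way past pin and bolt with light friction (0.06 N m); stays put.
- large_pointer_tip (a point): Tip of the larger table's pointer: a dark flat steel pointer, 14 mm wide, that sticks out from the front end of the wooden bar, low over the plate (top 31 mm above the bench). The tip lies 47 mm from the turning axis, in line with the bar, 28.5 mm above the bench. Turns with the handle; x is the way the pointer points, z up.
- index_pin: Upright round steel pin, 14 mm across, 22 mm tall, with a thin collar at its foot, fixed on the rim of the larger table's base, 60 mm from the turning axis; top 36 mm above the bench. Starts 37 to 66 degrees left or right of the pointer; on the other side a flat hexagon bolt head (13 mm wide, 5 mm high) is not the mark. Origin: centre of its foot.
- small_pointer_tip (a point): Tip of the pointer of the smaller dividing table, a bystander of the same form (base 90 mm across, bar handle 29 mm long and 11 mm thick, top 70 mm above the bench, with its own pin and bolt head). The point lies 31 mm from its turning axis; x is the way its pointer points. The two tables may change places.

How it is judged:
At the end, for the whole second after the job is handed in: The larger table's pointer points at the upright pin: the pin's axis lies ahead of the tip and within 12 mm (about 11.5 degrees) to either side of the pointer's line, and it stays so (y of index_pin in the frame of large_pointer_tip between -0.012 and 0.012 m and x of index_pin in the frame of large_pointer_tip above 0 m); the robot touches nothing.
It fails at once if the smaller table's pointer is moved by more than 8 mm (distance of small_pointer_tip from where it was at the start of the episode above 0.008 m).
It also fails if it takes over 32 s, if anything falls off the work surface, if the arm or the gripper's body presses on something with over 40 N, if the wrist force passes 120 N, or if a joint passes its speed limit or range.

ROBOT

A 6-joint arm with a two-finger parallel gripper is mounted at the origin on a cart in front of the work surface, level with it; the furniture and walls round the work are solid. World frame = base frame: x ahead of the robot, y to its left, z up, the work surface at z = 0. Lengths are in m, angles in rad, forces in N, time in s.
With the tool pointing down it reaches from about 0.35 to 0.775 m from the base axis. Payload 7.3 kg.
Tool frame: the origin (TCP) lies at the very end of the fingers, on their centre line; the grasp point (between the pads) lies 19 mm behind it (robot.hold_point_z is the distance from the TCP to the grasp point, in m); z points along the fingers, y is the direction in which the jaws open and shut (so a half turn about z gives the same grasp; the last joint's range is limited). The gripper opens to 92 mm and grips with 3 to 60 N. Pads are 19 mm wide; open, the fingers measure 130 mm over their backs; the gripper's body (75 mm by 190 mm) begins 47 mm behind the grasp point.
Start: joints at [-1.402, 0.342, 1.524, -0, 1.275, -0.146], TCP at [0.163, -0.499, 0.205] pointing down, gripper open.
Joint ranges: [-2.53, 2.53], [-0.77, 2.02], [0.04, 2.7], [-1, 4.14], [0.28, 2.66], [-3.11, 3.11]. Speed limits (rad/s): [2.57, 2.57, 3.14, 3.14, 3.14, 3.14].

INTERFACE

Orientations are given as [roll, pitch, yaw] about the fixed x, y, z axes, in that order (R = Rz(yaw) Ry(pitch) Rx(roll)).
In Python, from cell import monitor, viewer, robot gives the robot as it stands.
- The arm moves only by the tool move_arm, never from a script. Its argument "deltas" is a list of rows, each an object of numbers: "x", "y", "z": the shift along the tool's x, y, z in m; "wx", "wy", "wz": the turn, a rotation vector about the tool's x, y, z in degrees; "hand": the opening, from 0 (shut) to 1 (fully open). In form: [{"x": .., "y": .., "z": .., "wx": .., "wy": .., "wz": .., "hand": ..}, ...]. A call has 1 to 8 rows; each row is the pose to reach, as a shift and turn from the pose commanded when the call began, along the tool's axes at that moment; what a row does not reach only later rows make up. A row lasts 1/8 s, in which the tool goes at most 62.5 mm and 10.7 degrees, less where a joint would pass 70% of its speed; a pose out of reach is approached as far as the arm can. A call with a gripper value outside its range is refused whole. The fingers move at their own pace and stop on an object; "grip_force" is the grip in N (left out, the last holds). Time passes only in rows, so rows that repeat a pose let the fingers close. It gives the time, the measured TCP pose, the force and the opening at its end, in the units of the state.
- monitor.observe(): the state, without advancing time (a new reading comes with each control period).
- viewer.read_camera(name): name is "scene" or "side" or "wrist"; returns the picture (420x560x3 uint8, red, green, blue); there is no depth.
- viewer.camera_params(name): a dict with "camera_matrix" (3x3 intrinsics, pixels), "R" (3x3) and "t" (3): a world point X has camera coordinates R X + t. Camera axes: x right, y down, z forward; pixel columns grow to the right and rows downward; lengths in m; the calibration is good to about 2 mm. A picture is of the moment at which its call begins: read the wrist's pose just before it. camera_params takes no time and is no camera call; for the wrist camera it gives the pose at the moment of the call.
- robot.hand_in(): hands the job in, once; it reports no verdict.
The state is a dict: "time": time; "qpos": joint angles; "qvel": joint speeds; "joint_efforts": joint torques, N m; "tool_pos": TCP position; "tool_rot": TCP orientation; "contact_force": force on the tool from outside, world axes, zero at the start; "torque": the same for the moment, N m; "opening": finger opening in m.
Only numpy, scipy, OpenCV 4.12 (cv2) and the standard library are available. Lean on these libraries where they do the work, as an engineer would, in place of code of your own. Each camera call takes 0.05 s, during which the arm holds its last target. There are 200 camera calls.

## Working session

There is one attempt and no reset: what is moved stays moved. The work goes in short steps, Python scripts to look and compute and a tool call to move; the robot and the scene stay as the last step left them, time stands still between calls to the robot, and variables do not carry over. Pictures are saved under pics/ and viewed, about 8 in all and at most 12, crops included, and the job is handed in when it is done.

Besides the shell and the picture viewer there is one more tool, called after "Emit:" in YAML: its name, and indented under it one key for each argument. move_arm: Moves the arm, as the interface text tells. Its arguments: {"type":"object","properties":{"deltas":{"type":"array","items":{"type":"object","properties":{"x":{"type":"number"},"y":{"type":"number"},"z":{"type":"number"},"wx":{"type":"number"},"wy":{"type":"number"},"wz":{"type":"number"},"hand":{"type":"number"}}}},"grip_force":{"type":"number"}},"required":["deltas"]}

```bash
mkdir -p pics; cat > h.py <<'E'
import numpy as np, cv2
from cell import monitor, viewer, robot
def snap(n,f):
    p=viewer.camera_params(n); im=viewer.read_camera(n); cv2.imwrite(f'pics/{f}.png',im[:,:,::-1]); np.savez(f'pics/{f}.npz',K=p['camera_matrix'],R=p['R'],t=p['t']); return im,p
def ray(f,uv,z):
    p=np.load(f'pics/{f}.npz'); R,t=p['R'],p['t']; d=R.T@np.linalg.solve(p['K'],[uv[0],uv[1],1]); c=-R.T@t
    return c+d*(z-c[2])/d[2]
def proj(f,X):
    p=np.load(f'pics/{f}.npz'); q=p['K']@(p['R']@np.array(X)+p['t']); return q[:2]/q[2]
E
python3 - <<'E'
from h import *
for n in ['scene','side']:
    im,p=snap(n,n+'0'); print(n,-np.array(p['R']).T@p['t'])
a=cv2.imread('pics/scene0.png');b=cv2.imread('pics/side0.png')
print(monitor.observe())
E
```

```text
scene [ 0.06986712 -0.40035417  0.47402199]
side [ 0.41581827 -0.59520187  0.36792473]
{'time': 0.1, 'qpos': array([-1.40204800e+00,  3.42636800e-01,  1.52489070e+00, -1.97036437e-05,
        1.27540655e+00, -1.46026703e-01]), 'qvel': array([-2.45935203e-04, -2.84502910e-04, -2.19180193e-03,  8.85107475e-04,
        3.82444422e-04,  9.81078850e-05]), 'joint_efforts': array([ 1.90000217e-03, -4.32001126e+01, -2.44694299e+01,  7.19470927e-02,
        5.25802025e-02, -4.29523050e-05]), 'tool_pos': array([ 0.16247825, -0.49882398,  0.20393366]), 'tool_rot': array([-3.14026280e+00, -1.76541713e-04,  3.14780661e-01]), 'contact_force': array([-0.24056491, -0.21068795,  0.02383413]), 'torque': array([ 0.0282412 , -0.02094843,  0.0265173 ]), 'opening': 0.09178611536897442}
```

View pics/scene0.png

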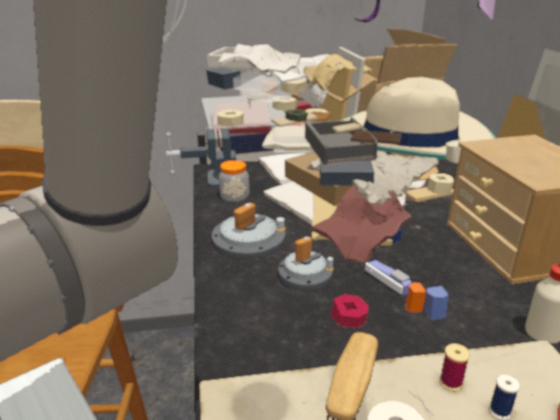

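View pics/side0.png

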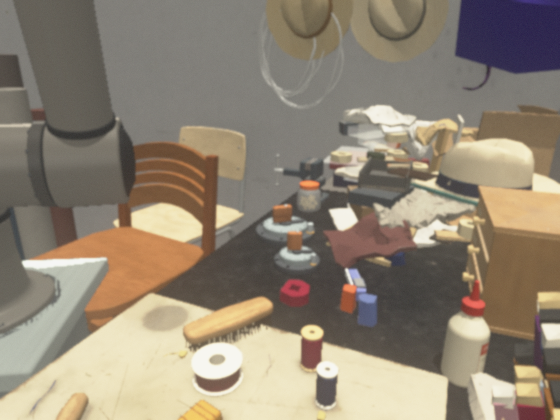

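The scene view shows the large table at about (249,232) and the small one at (306,267). In the side view they're at (286,229) and (297,258). I'll locate both and zoom in.

```bash
python3 - <<'E'
from h import *
for f,l,s in [('scene0',(249,232),(306,267)),('side0',(286,229),(297,258))]:
    print(f,ray(f,l,.02),ray(f,s,.02))
a=cv2.imread('pics/scene0.png')[190:295,200:350];b=cv2.imread('pics/side0.png')[190:280,245:330]
cv2.imwrite('pics/z.png',np.hstack([cv2.resize(a,(450,315),interpolation=3),cv2.resize(b,(297,315),interpolation=3)]))
E
```

```text
scene0 [0.51368161 0.2372269  0.02      ] [0.51951029 0.08843856 0.02      ]
side0 [0.51815305 0.22959866 0.02      ] [0.52247855 0.0849379  0.02      ]
```

View pics/z.png

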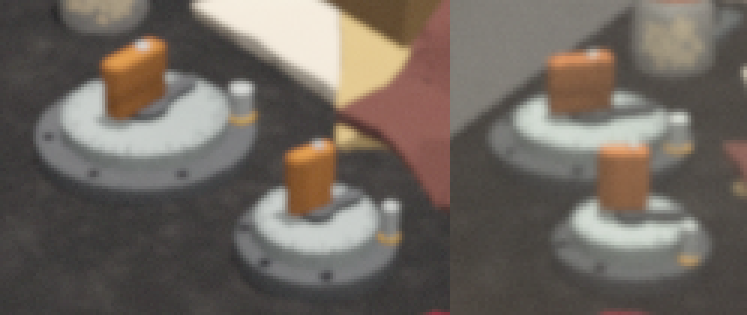

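```bash
python3 - <<'E'
from h import *
c=np.array([.516,.233])
# pin foot / pointer tip estimates in crop px
S=lambda u,v:(200+u/3,190+v/3)
D=lambda u,v:(245+u*85/297,190+v*90/315)
for n,f,uv,z in [('pin','scene0',S(241,86),.036),('tip','scene0',S(195,80),.03),('pin','side0',D(680-450,116),.036),('tip','side0',D(655-450,105),.03)]:
    X=ray(f,uv,z); d=X[:2]-c; print(n,X.round(3),np.hypot(*d).round(3),np.degrees(np.arctan2(d[1],d[0])).round(1))
R=np.array([[.951,.310],[.310,-.951]])
o=monitor.observe()
for w in [(.45,-.15),(.46,.21),(.516,.233)]: print(R@(np.array(w)-o['tool_pos'][:2]))
p=viewer.camera_params('wrist'); print(-np.array(p['R']).T@p['t'],p['R'],p['camera_matrix'])
E
```

```text
pin [0.571 0.218 0.036] 0.057 -15.6
tip [0.561 0.25  0.03 ] 0.048 21.3
pin [0.573 0.221 0.036] 0.058 -11.8
tip [0.563 0.256 0.03 ] 0.052 26.8
[ 0.38156862 -0.24259986]
[ 0.50267862 -0.58185986]
[ 0.56306462 -0.58637286]
[ 0.22440987 -0.47836483  0.3843367 ] [[ 0.31005133 -0.9507181  -0.00180428]
 [-0.92169556 -0.30105067  0.24463399]
 [-0.23312115 -0.0741861  -0.96961382]] [[312.09769291   0.         277.74271024]
 [  0.         312.09769291 205.38890484]
 [  0.           0.           1.        ]]
```

Both views put the pin at about -14° and the pointer at about +24°. The radii of 57 mm and 50 mm fit the sizes given. Next I'll move over the large table for a wrist view.

Emit:
move_arm:
  deltas:
    - {"x": 0.05,"y": -0.03,"hand": 1}
    - {"x": 0.1,"y": -0.06}
    - {"x": 0.15,"y": -0.095}
    - {"x": 0.2,"y": -0.125}
    - {"x": 0.25,"y": -0.16}
    - {"x": 0.3,"y": -0.19}
    - {"x": 0.35,"y": -0.22}
    - {"x": 0.38,"y": -0.25}

```text
schema error: expected keys x, y, z, wx, wy, wz, hand
```

Emit:
move_arm:
  deltas:
    - {"x": 0.02,"y": -0.05}
    - {"x": 0.05,"y": -0.1}
    - {"x": 0.075,"y": -0.15}
    - {"x": 0.1,"y": -0.2}
    - {"x": 0.13,"y": -0.25}
    - {"x": 0.16,"y": -0.3}
    - {"x": 0.18,"y": -0.335}
    - {"x": 0.18,"y": -0.335}

```text
schema error: expected keys x, y, z, wx, wy, wz, hand
```

```bash
python3 - <<'E'
from h import *
snap('wrist','w1'); o=monitor.observe(); print(o['time'],o['tool_pos'],o['tool_rot'],o['qpos'])
for X in [(.516,.233,.026),(.572,.219,.036),(.562,.253,.03)]: print(proj('w1',X))
E
```

```text
0.15 [ 0.16252033 -0.49888113  0.20402377] [-3.14048066e+00 -1.57878672e-04  3.14830345e-01] [-1.40199524e+00  3.42551805e-01  1.52475892e+00 -5.86315058e-06
  1.27540506e+00 -1.46027641e-01]
[-527.97809055 -580.12537057]
[-566.64765654 -731.77104088]
[-596.56809558 -710.41939379]
```

View pics/w1.png

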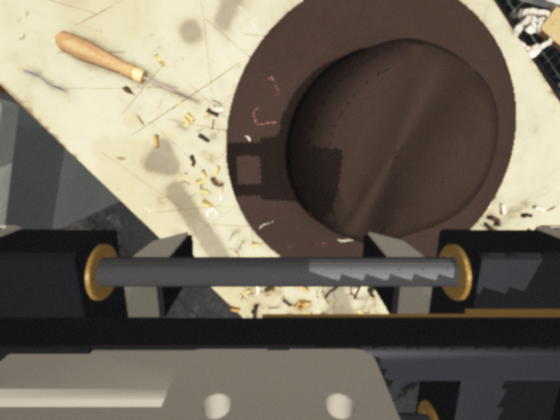

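The wrist picture shows only the bench and a hat at the start pose, because the move was refused: every row needs all its keys. I'll resend it with complete rows.

Emit:
move_arm:
  deltas:
    - {"x": 0.05,"y": -0.03,"z": 0,"wx": 0,"wy": 0,"wz": 0,"hand": 1}
    - {"x": 0.1,"y": -0.06,"z": 0,"wx": 0,"wy": 0,"wz": 0,"hand": 1}
    - {"x": 0.15,"y": -0.095,"z": 0,"wx": 0,"wy": 0,"wz": 0,"hand": 1}
    - {"x": 0.2,"y": -0.125,"z": 0,"wx": 0,"wy": 0,"wz": 0,"hand": 1}
    - {"x": 0.25,"y": -0.16,"z": 0,"wx": 0,"wy": 0,"wz": 0,"hand": 1}
    - {"x": 0.3,"y": -0.19,"z": 0,"wx": 0,"wy": 0,"wz": 0,"hand": 1}
    - {"x": 0.35,"y": -0.22,"z": 0,"wx": 0,"wy": 0,"wz": 0,"hand": 1}
    - {"x": 0.38,"y": -0.25,"z": 0,"wx": 0,"wy": 0,"wz": 0,"hand": 1}

```text
time: 1.15
tool_pos: [0.4478, -0.1419, 0.2043]
tool_rot: [-3.142, -0.0, 0.316]
contact_force: [-0.6, -0.5, 0.7]
opening: 0.0917
```

Emit:
move_arm:
  deltas:
    - {"x": 0.01,"y": -0.05,"z": 0,"wx": 0,"wy": 0,"wz": -1,"hand": 0.5}
    - {"x": 0.03,"y": -0.1,"z": 0,"wx": 0,"wy": 0,"wz": -2,"hand": 0.5}
    - {"x": 0.045,"y": -0.15,"z": 0,"wx": 0,"wy": 0,"wz": -3,"hand": 0.5}
    - {"x": 0.06,"y": -0.2,"z": 0,"wx": 0,"wy": 0,"wz": -4,"hand": 0.5}
    - {"x": 0.075,"y": -0.25,"z": 0,"wx": 0,"wy": 0,"wz": -5,"hand": 0.5}
    - {"x": 0.09,"y": -0.3,"z": 0,"wx": 0,"wy": 0,"wz": -6,"hand": 0.5}
    - {"x": 0.095,"y": -0.335,"z": 0,"wx": 0,"wy": 0,"wz": -6,"hand": 0.5}
    - {"x": 0.095,"y": -0.335,"z": 0,"wx": 0,"wy": 0,"wz": -6,"hand": 0.5}

```text
time: 2.15
tool_pos: [0.4323, 0.206, 0.2041]
tool_rot: [-3.141, 0.001, 0.423]
contact_force: [0.2, -0.2, 0.0]
opening: 0.0457
```

```bash
python3 - <<'E'
from h import *
snap('wrist','w2'); o=monitor.observe(); print(o['time'],o['tool_pos'],o['tool_rot'],o['qpos'],o['opening'])
for X in [(.516,.233,.026),(.572,.219,.036),(.562,.253,.03)]: print(proj('w2',X))
E
```

```text
2.2 [0.43265757 0.2047195  0.20417056] [3.14133210e+00 7.77918175e-04 4.21940217e-01] [ 2.81913746e-01  2.58020612e-01  1.64537608e+00 -3.87734658e-04
  1.23892992e+00  1.43089622e+00] 0.04588917828211383
[287.34701284 105.69526045]
[322.72482968  58.97115274]
[288.47412792  55.12845851]
```

View pics/w2.png

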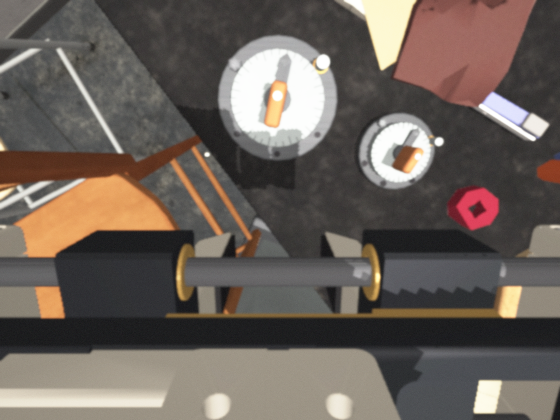

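The wrist view is clear: plate centre about (277,98), pointer tip about (286,56), pin top about (322,63), and the bolt head at (236,64) on the other side. I'll refine these with masks.

```bash
python3 - <<'E'
from h import *
im=cv2.imread('pics/w2.png'); hsv=cv2.cvtColor(im,cv2.COLOR_BGR2HSV)
m=((hsv[...,2]>165)&(hsv[...,1]<50)).astype('u1'); 
k=np.zeros_like(m); cv2.circle(k,(277,98),54,1,-1); m1=m*k
# plate: largest convex hull
cs,_=cv2.findContours(m1,0,1); c=max(cs,key=cv2.contourArea); (cu,cv_),r=cv2.minEnclosingCircle(cv2.convexHull(c)); e=cv2.fitEllipse(cv2.convexHull(c)); print('plate',cu,cv_,r,e)
C=ray('w2',e[0],.026); print('C',C)
w=((hsv[...,0]>3)&(hsv[...,0]<20)&(hsv[...,1]>130)).astype('u1')*k
ys,xs=np.nonzero(w); rect=cv2.minAreaRect(np.c_[xs,ys].astype('f4')); print('wood',rect)
k2=np.zeros_like(m); cv2.circle(k2,(322,63),10,1,-1)
ys,xs=np.nonzero((hsv[...,2]>190)*k2*(hsv[...,1]<60)); pin=(xs.mean(),ys.mean()); print('pin',pin,len(xs))
for n,uv,z in [('pin',pin,.036),('tip',(287,56),.031),('woodtop',rect[0],.07)]:
    X=ray('w2',uv,z); d=(X-C)[:2]; print(n,X.round(4),np.hypot(*d).round(4),np.degrees(np.arctan2(d[1],d[0])).round(1))
b=[ray('w2',q,.07)[:2] for q in cv2.boxPoints(rect)]; 
for i in range(3): d=b[i+1]-b[i]; print(np.hypot(*d),np.degrees(np.arctan2(d[1],d[0])))
cv2.imwrite('pics/z2.png',cv2.resize(im[35:165,210:350],None,fx=4,fy=4,interpolation=2))
E
```

```text
plate 277.0 98.0 54.000099182128906 ((277.83343505859375, 96.5216293334961), (103.37114715576172, 108.44660186767578), 118.05905151367188)
C [0.52040129 0.24642681 0.026     ]
wood ((275.19232177734375, 103.53846740722656), (14.708709716796875, 44.12613296508789), 11.309932708740234)
pin (np.float64(322.3497267759563), np.float64(62.12568306010929)) 183
pin [0.5691 0.218  0.036 ] 0.0564 -30.2
tip [0.5604 0.254  0.031 ] 0.0407 10.7
woodtop [0.51   0.2445 0.07  ] 0.0106 -169.5
0.040437033154718076 11.989829706732703
0.013868670286759664 -76.34623313587085
0.04051385695610128 -167.36294319384564
```

View pics/z2.png

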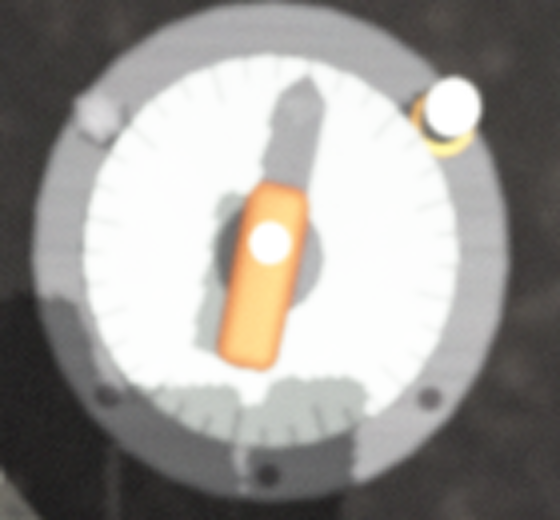

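The crop shows the plate spanning 84–459 by 55–445, the axis stud at (269,242), the pointer tip at (308,76) and the pin top at (452,105), all in 4x pixels. The mask's plate fit was contaminated, so I'll recompute from these values.

```bash
python3 - <<'E'
from h import *
P=lambda u,v:(210+u/4,35+v/4)
C=ray('w2',P(271.5,250),.026); print('C',C,'stud',ray('w2',P(269,242),.071),'base',ray('w2',P(270,250),.014))
for n,uv,z in [('pin',P(452,105),.036),('foot',P(444,125),.016),('tip',P(310,76),.031),('pl',P(84,250),.026),('pr',P(459,250),.026),('pt',P(271,55),.026),('pb',P(271,445),.026)]:
    X=ray('w2',uv,z); d=(X-C)[:2]; print(n,X.round(4),np.hypot(*d).round(4),np.degrees(np.arctan2(d[1],d[0])).round(1))
o=monitor.observe(); y=o['tool_rot'][2]
T=np.array([[np.cos(y),np.sin(y)],[np.sin(y),-np.cos(y)]]); print('to C tool',T@(C[:2]-o['tool_pos'][:2]),np.degrees(y))
E
```

```text
C [0.51949891 0.24597003 0.026     ] stud [0.51741681 0.24566496 0.071     ] base [0.52025406 0.24677878 0.014     ]
pin [0.5702 0.2178 0.036 ] 0.058 -29.1
foot [0.5692 0.2166 0.016 ] 0.0577 -30.5
tip [0.5624 0.2543 0.031 ] 0.0437 11.0
pl [0.4985 0.2925 0.026 ] 0.0511 114.3
pr [0.5405 0.1994 0.026 ] 0.0511 -65.7
pt [0.5638 0.2661 0.026 ] 0.0486 24.4
pb [0.4718 0.2246 0.026 ] 0.0523 -155.9
to C tool [ 0.09611839 -0.00206845] 24.175393617705357
```

Emit:
move_arm:
  deltas:
    - {"x": 0.04,"y": -0.001,"z": 0.02,"wx": 0,"wy": 0,"wz": 6,"hand": 0.5}
    - {"x": 0.08,"y": -0.002,"z": 0.04,"wx": 0,"wy": 0,"wz": 13,"hand": 0.5}
    - {"x": 0.095,"y": -0.002,"z": 0.08,"wx": 0,"wy": 0,"wz": 13,"hand": 0.5}
    - {"x": 0.095,"y": -0.002,"z": 0.11,"wx": 0,"wy": 0,"wz": 13,"hand": 0.5}
    - {"x": 0.095,"y": -0.002,"z": 0.135,"wx": 0,"wy": 0,"wz": 13,"hand": 0.5}
    - {"x": 0.095,"y": -0.002,"z": 0.155,"wx": 0,"wy": 0,"wz": 13,"hand": 0.5}
    - {"x": 0.095,"y": -0.002,"z": 0.163,"wx": 0,"wy": 0,"wz": 13,"hand": 0.5}
    - {"x": 0.095,"y": -0.002,"z": 0.163,"wx": 0,"wy": 0,"wz": 13,"hand": 0.5}

```text
time: 3.2
tool_pos: [0.5192, 0.2438, 0.0413]
tool_rot: [3.141, 0.001, 0.192]
contact_force: [1.3, -0.4, 0.1]
opening: 0.0461
```

Emit:
move_arm:
  grip_force: 6
  deltas:
    - {"x": 0,"y": 0,"z": 0,"wx": 0,"wy": 0,"wz": 0,"hand": 0.3}
    - {"x": 0,"y": 0,"z": 0,"wx": 0,"wy": 0,"wz": 0,"hand": 0.1}
    - {"x": 0,"y": 0,"z": 0,"wx": 0,"wy": 0,"wz": 0,"hand": 0.1}
    - {"x": 0,"y": 0,"z": 0,"wx": 0,"wy": 0,"wz": 0,"hand": 0.1}
    - {"x": 0,"y": 0,"z": 0,"wx": 0,"wy": 0,"wz": 0,"hand": 0.1}

```text
time: 3.82
tool_pos: [0.5191, 0.2457, 0.0419]
tool_rot: [-3.14, -0.001, 0.193]
contact_force: [-1.4, 5.2, 1.6]
opening: 0.0161
```

The opening is 16.1 mm, which matches the bar. Next I'll turn clockwise by about 39.5°.

Emit:
move_arm:
  deltas:
    - {"x": 0,"y": 0,"z": 0,"wx": 0,"wy": 0,"wz": 7,"hand": 0.1}
    - {"x": 0,"y": 0,"z": 0,"wx": 0,"wy": 0,"wz": 14,"hand": 0.1}
    - {"x": 0,"y": 0,"z": 0,"wx": 0,"wy": 0,"wz": 21,"hand": 0.1}
    - {"x": 0,"y": 0,"z": 0,"wx": 0,"wy": 0,"wz": 28,"hand": 0.1}
    - {"x": 0,"y": 0,"z": 0,"wx": 0,"wy": 0,"wz": 34,"hand": 0.1}
    - {"x": 0,"y": 0,"z": 0,"wx": 0,"wy": 0,"wz": 39.5,"hand": 0.1}
    - {"x": 0,"y": 0,"z": 0,"wx": 0,"wy": 0,"wz": 39.5,"hand": 0.1}
    - {"x": 0,"y": 0,"z": 0,"wx": 0,"wy": 0,"wz": 39.5,"hand": 0.1}

```text
time: 4.82
tool_pos: [0.5191, 0.2449, 0.0419]
tool_rot: [-3.141, -0.0, -0.495]
contact_force: [-2.1, 2.7, 5.3]
opening: 0.0162
```

Emit:
move_arm:
  deltas:
    - {"x": 0,"y": 0,"z": 0,"wx": 0,"wy": 0,"wz": 0,"hand": 0.5}
    - {"x": 0,"y": 0,"z": 0,"wx": 0,"wy": 0,"wz": 0,"hand": 0.5}
    - {"x": 0,"y": 0,"z": 0,"wx": 0,"wy": 0,"wz": 0,"hand": 0.5}
    - {"x": 0,"y": 0,"z": -0.03,"wx": 0,"wy": 0,"wz": 0,"hand": 0.5}
    - {"x": 0,"y": 0,"z": -0.08,"wx": 0,"wy": 0,"wz": 0,"hand": 0.5}
    - {"x": -0.05,"y": 0,"z": -0.13,"wx": 0,"wy": 0,"wz": 0,"hand": 0.5}
    - {"x": -0.09,"y": 0,"z": -0.163,"wx": 0,"wy": 0,"wz": 0,"hand": 0.5}
    - {"x": -0.09,"y": 0,"z": -0.163,"wx": 0,"wy": 0,"wz": 0,"hand": 0.5}

```text
time: 5.82
tool_pos: [0.4393, 0.2894, 0.2079]
tool_rot: [-3.136, -0.004, -0.494]
contact_force: [0.2, 0.4, 0.3]
opening: 0.0463
```

```bash
python3 - <<'E'
from h import *
snap('wrist','w3'); o=monitor.observe(); print(o['time'],o['tool_pos'],o['tool_rot'],o['opening'])
u,v=proj('w3',(.518,.246,.026)).astype(int); print(u,v); x0,y0=max(u-90,0),max(v-75,0); print(x0,y0)
cv2.imwrite('pics/z3.png',cv2.resize(cv2.imread('pics/w3.png')[y0:v+75,x0:u+90],None,fx=4,fy=4,interpolation=2))
E
```

```text
5.875 [0.43977699 0.28825218 0.20588868] [-3.13926204e+00 -2.27937183e-03 -4.94619000e-01] 0.0460508623101001
279 103
189 28
```

View pics/z3.png

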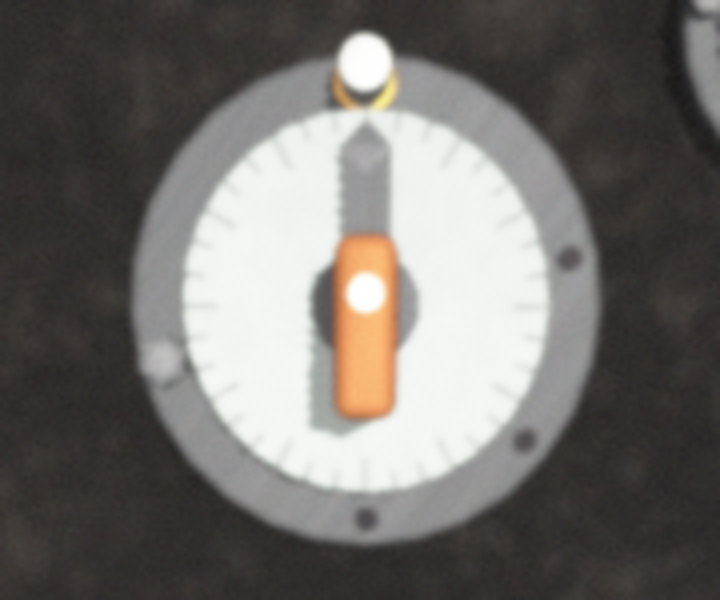

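The picture shows the bar, pointer tip (366,122), pin top (365,62) and pin collar (365,90) all in one line through the stud (366,292). The gripper is clear of the table, so I'll hand in.

```bash
python3 -c "
from h import *
robot.hand_in(); o=monitor.observe(); print(o['time'],o['contact_force'])"
```

```text
the job is handed in; nothing more can be done
the job is handed in; nothing more can be done
```

I gripped the larger table's wooden bar, turned it about 39.5° clockwise to the upright pin, let go and backed off upward. Then I handed the job in, with the clock at about 6 s of the 32 s allowed.

- **Pointer:** the last wrist picture, taken after release, shows the stud, pointer tip and pin in one line to within about a pixel. That is well under 1 mm, against the 12 mm allowed.
- **Grip and forces:** the opening read 16.1 mm on the 16 mm bar, and the tool force readings stayed at a few N.
- **Smaller table:** the arm passed no closer than needed and I never touched it on purpose. I did not measure its pointer again afterwards.
- **What disagreed:** my first estimate from the fixed cameras put the table's centre about 13 mm off and the pointer and pin angles about 14° off. The automatic plate fit was also spoiled by its mask. I used points read from the close wrist view instead, and the turn between pointer and pin was nearly the same either way (38° and 39°).
- **Refused moves:** my first two move calls were refused because rows were missing keys. Nothing moved.

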